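# Build the sieve stack

### The job

Build the set of round sieves up on the round receiving pan on the bench, ready for sifting: the finest sieve lowest, then the medium one, then the coarsest on top, each nested level and fully home in the one below. The square sieve does not nest with them, so set it flat, right way up, in the wooden tray. Leave the steel bench block, the lighter and the steel cube with hollows where they are.

Things in the scene. Friction and masses are not known exactly. Their poses are not given: they have to be found in the camera images.
- fine_sieve_mid (a point): Mid-height centre (17 mm above underside) of the fine sieve: brass ring 34 mm tall (lowest of three), steel floor with many 3 mm holes. Upper 24 mm: straight band, 58 mm outside, 50 mm mouth. Below: tapered foot 10 mm tall (37 to 45 mm dia.) that drops into the mouth below until the band rests on its rim. Grip across the band, fingertips above its lower edge (same outside width as the rim below). Loose, 0.15 kg.
- medium_sieve_mid (a point): Mid-height centre (20 mm above underside) of the medium sieve: brass ring 40 mm tall (middle of three), steel floor with 6 mm holes. Upper 30 mm: straight band, 58 mm outside, 50 mm mouth. Below: tapered foot 10 mm tall (37 to 45 mm dia.) that drops into the mouth below until the band rests on its rim. Grip across the band, fingertips above its lower edge (same outside width as the rim below). Loose, 0.15 kg.
- coarse_sieve_mid (a point): Mid-height centre (23 mm above underside) of the coarse sieve: brass ring 46 mm tall (tallest of three), steel floor with a few 12 mm holes. Upper 36 mm: straight band, 58 mm outside, 50 mm mouth. Below: tapered foot 10 mm tall (37 to 45 mm dia.) that drops into the mouth below until the band rests on its rim. Grip across the band, fingertips above its lower edge (same outside width as the rim below). Loose, 0.15 kg.
- pan_mid (a point): Centre, half-way up (15 mm above the bench), of the receiving pan: a plain round brass pan without holes, 58 mm outside, mouth 50 mm, 30 mm tall, floor 4 mm thick; it stands loose on the bench (0.4 kg) and is the bottom of the stack.
- square_sieve_mid (a point): Centre, half-way up (17 mm above its underside), of the square sieve: a brass frame 52 x 52 mm, 34 mm tall, straight sides, steel floor with 6 mm holes in square rows; it fits into none of the round ones. Its x and y axes are along its sides, z up. Loose, about 0.15 kg; grip it across two opposite sides.
- tray_in (a point): Centre of the inner floor of the wooden tray, fixed to the bench: 140 x 140 mm outside, 18 mm tall, walls and floor 6 mm thick, 128 x 128 mm inside. Its x and y axes are along its sides, z up.
- block: Polished steel bench block, 64 x 64 x 20 mm, a bystander; origin at the centre of its underside.
- lighter: Small green gas lighter lying flat, 25 x 76 x 13 mm (long along y), a bystander; origin at the centre of its underside.
- doming: Steel cube with round hollows (doming block), 42 mm, a bystander; origin at the centre of its underside.
Not all that is in view belongs to the job. What is shaped like the part that bears coarse_sieve_mid but pink is not meant. What is shaped like the part that bears pan_mid but purple is not meant.

How it is judged:
At the end, for the whole second after the job is handed in: Pan upright on the bench; on it fine, medium, coarse nested in turn: each within 6 mm of the axis below, 3 mm of seated height, 0.07 rad of upright. Square sieve upright on the tray floor (within 45 mm of its centre along each side, 3 mm in height). All released, at rest (horizontal distance between fine_sieve_mid and pan_mid below 0.006 m and z of fine_sieve_mid in the frame of pan_mid between 0.019 and 0.025 m and angle between each of fine_sieve_mid, medium_sieve_mid, coarse_sieve_mid, pan_mid, square_sieve_mid's own z axis and vertical below 0.07 rad and horizontal distance between medium_sieve_mid and fine_sieve_mid below 0.006 m and z of medium_sieve_mid in the frame of fine_sieve_mid between 0.024 and 0.03 m and horizontal distance between coarse_sieve_mid and medium_sieve_mid below 0.006 m and z of coarse_sieve_mid in the frame of medium_sieve_mid between 0.03 and 0.036 m and height (world z) of pan_mid below 0.018 m and x of square_sieve_mid in the frame of tray_in between -0.045 and 0.045 m and y of square_sieve_mid in the frame of tray_in between -0.045 and 0.045 m and z of square_sieve_mid in the frame of tray_in between 0.014 and 0.02 m and linear speed of each of fine_sieve, medium_sieve, coarse_sieve, pan, square_sieve below 0.02 m/s); the robot touches nothing.
It fails at once if the steel bench block is shifted by more than 30 mm (distance of block from where it was at the start of the episode above 0.03 m).
It fails at once if the lighter is shifted by more than 30 mm (distance of lighter from where it was at the start of the episode above 0.03 m).
It fails at once if the steel cube is shifted by more than 30 mm (distance of doming from where it was at the start of the episode above 0.03 m).
It also fails if it takes over 93 s, if anything falls off the work surface, if the arm or the gripper's body presses on something with over 40 N, if the wrist force passes 120 N, or if a joint passes its speed limit or range.

### The arm

A 6-joint arm with a two-finger parallel gripper is mounted at the origin on a cart in front of the work surface, level with it; the furniture and walls round the work are solid. World frame = base frame: x ahead of the robot, y to its left, z up, the work surface at z = 0. Lengths are in m, angles in rad, forces in N, time in s.
With the tool pointing down it reaches from about 0.325 to 0.9 m from the base axis. Payload 6.1 kg.
Tool frame: the origin (TCP) lies midway between the tips of the shut fingers; the grasp point (between the pads) lies 19 mm behind it; z points along the fingers, y is the direction in which the jaws open and shut (so a half turn about z gives the same grasp; the last joint's range is limited). The gripper opens to 87 mm and grips with 3 to 60 N. Pads are 19 mm wide; open, the fingers measure 117 mm over their backs; the gripper's body (75 mm by 190 mm) begins 51 mm behind the grasp point.
Start: joints at [-1.381, 0.22, 1.526, -0, 1.395, -0.126], TCP at [0.194, -0.594, 0.194] pointing down, gripper open.
Joint ranges: [-2.98, 2.98], [-0.91, 2.08], [0.09, 2.57], [-1.24, 4.39], [0.2, 2.65], [-2.68, 2.68]. Speed limits (rad/s): [2.57, 2.57, 3.01, 3.14, 3.14, 3.14].

### API

Orientations are given as a unit quaternion [x, y, z, w].
In Python, from cell import state, read_camera, camera_params, finish_job, trace gives the robot as it stands. The module is installed in compiled form; this text tells all that it offers.
- The arm moves only by the tool servo_tool, never from a script. Its argument "increments" is one flat list of numbers, 5 for each row, row after row: the shift along the tool's x, y, z in cm, then the turn about the tool's z in degrees, then the finger opening in cm, from 0 to 8.7. In form: [tx, ty, tz, turn, jaw, tx, ty, tz, turn, jaw, ...]. A call has 1 to 10 rows; each row is the pose to reach, as a shift and turn from the pose commanded when the call began, along the tool's axes at that moment; what a row does not reach only later rows make up. A row lasts 1/8 s, in which the tool goes at most 62.5 mm and 10.7 degrees, less where a joint would pass 70% of its speed; a pose out of reach is approached as far as the arm can. A call with a gripper value outside its range is refused whole. The fingers move at their own pace and stop on an object; "grip_force" is the grip in N (left out, the last holds). Time passes only in rows, so rows that repeat a pose let the fingers close. It gives the time, the measured TCP pose, the force and the opening at its end, in the units of the state.
- state(): the state, without advancing time (a new reading comes with each control period).
- read_camera(name): name is "scene" or "top" or "wrist"; returns the picture (480x640x3 uint8, red, green, blue); there is no depth.
- camera_params(name): a dict with "fx", "fy", "cx", "cy" (pixels), "eye" and "rotation" of the camera in the world. Camera axes: x right, y up, looking along -z (the intrinsics and any distortion apply to the point x, -y, -z); pixel columns grow to the right and rows downward; lengths in m; the calibration is good to about 2 mm. A picture is of the moment at which its call begins: read the wrist's pose just before it. camera_params takes no time and is no camera call; for the wrist camera it gives the pose at the moment of the call.
- finish_job(): hands the job in, once; it reports no verdict.
Trained networks look in the newest picture that a camera, given by its name, has taken for a name from the list of things; names that differ only in an ending like _2 or _b are one class to them, and where a whole thing is asked for, a point or a joint stands for the part that bears it (a point fixed in the world has none). Each returns a list of dicts, best first, with "p" (0 to 1); they miss things now and then, are a little off and sometimes report something else, mostly with a low value. They report only what shows in the picture. A call takes as long as a camera call. They do not tell look-alikes from the thing itself.
- trace(camera, name): "mask" (480x640 bool, what is visible of it) and "box" ([left, top, right, bottom] in pixels, round what is visible of it).
The state is a dict: "clock": time; "q": joint angles; "joint_vel": joint speeds; "joint_torque": joint torques, N m; "position": TCP position; "ee_rot": TCP orientation; "contact_force": force on the tool from outside, world axes, zero at the start; "ft_torque": the same for the moment, N m; "opening": finger opening in m.
Only numpy, scipy, OpenCV 4.12 (cv2) and the standard library are available. Lean on these libraries where they do the work, as an engineer would, in place of code of your own. Each camera call takes 0.05 s, during which the arm holds its last target.

## Working session

There is one attempt and no reset: what is moved stays moved. The work goes in short steps, Python scripts to look and compute and a tool call to move; the robot and the scene stay as the last step left them, time stands still between calls to the robot, and variables do not carry over. Pictures are saved under pics/ and viewed, and the job is handed in when it is done.

Besides the shell and the picture viewer there is one more tool, called after "Request:" in YAML: its name, and indented under it one key for each argument. servo_tool: Moves the arm, as the interface text tells. Its arguments: {"type":"object","properties":{"increments":{"type":"array","items":{"type":"number"}},"grip_force":{"type":"number"}},"required":["increments"]}

```bash
mkdir -p pics
python3 - <<'E'
from cell import *
import cv2
for n in ["scene","top"]:
    im=read_camera(n); cv2.imwrite(f"pics/{n}0.png",im[:,:,::-1]); print(n,camera_params(n))
s=state(); print(s)
E
```

```text
scene {'fx': 481.3734434871889, 'fy': 481.3734434871889, 'cx': 313.2127704559387, 'cy': 237.66719878376966, 'eye': array([-0.021763  ,  0.65161732,  1.10527108]), 'rotation': array([-0.11674422,  0.32638778,  0.87533747, -0.33708472])}
top {'fx': 588.6977280145328, 'fy': 588.6977280145328, 'cx': 316.10850772728514, 'cy': 233.8071079862911, 'eye': array([ 0.44867573, -0.0294343 ,  1.34402054]), 'rotation': array([ 0.02630973, -0.03868573, -0.69647835,  0.71605106])}
{'clock': 0.1, 'q': array([-1.38109148e+00,  2.21155106e-01,  1.52749076e+00, -3.22223007e-06,
        1.39469175e+00, -1.26082645e-01]), 'joint_vel': array([-6.79954551e-04, -4.97931955e-04, -2.58253983e-03,  8.35604966e-05,
        5.20138163e-04, -2.96316170e-04]), 'joint_torque': array([ 3.69378822e-04, -4.95943773e+01, -3.88519478e+01,  7.01409252e-02,
        5.15884487e-02, -2.79569042e-05]), 'position': array([ 0.19399413, -0.59349637,  0.19314498]), 'ee_rot': array([ 9.87560238e-01,  1.57238722e-01, -2.93349667e-05, -8.71986614e-04]), 'contact_force': array([-0.91321723, -0.28913163, -0.47035399]), 'ft_torque': array([-0.02490018, -0.0132607 ,  0.02919472]), 'opening': 0.08720994278427734}
```

View pics/scene0.png

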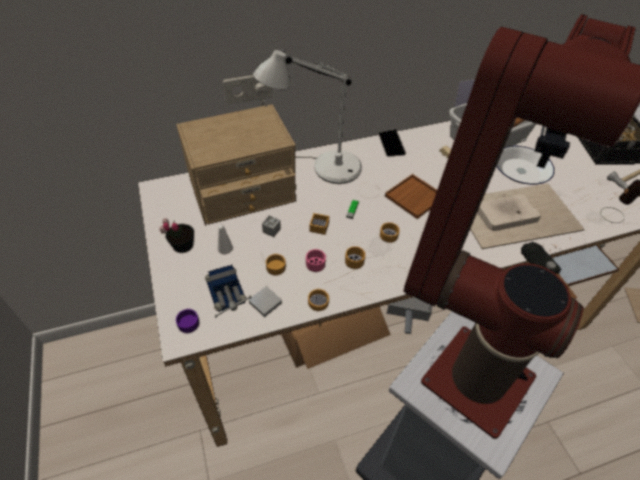

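View pics/top0.png

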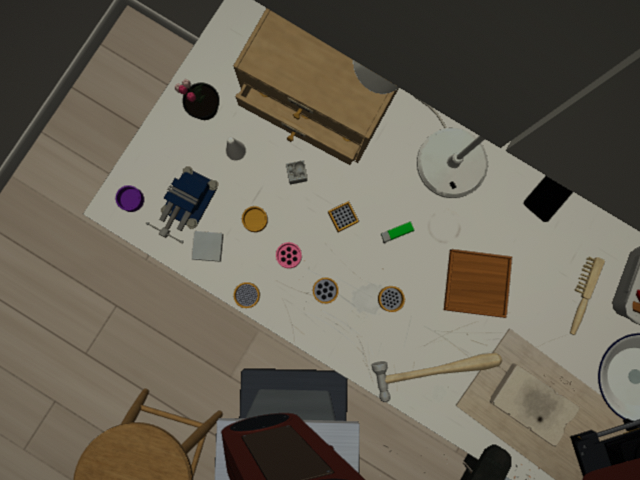

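The top view shows the pan at (255,219), fine sieve (247,294), coarse (325,290), medium (391,298), square (343,217), tray (478,284) and block (207,246). The lighter is at (397,232), the doming cube at (297,172), and the decoys are pink (289,255) and purple (129,198).

```bash
cat > h.py <<'E'
from cell import *
import cv2, numpy as np
from scipy.spatial.transform import Rotation as R
from scipy.optimize import least_squares
def proj(P,c):
    M=R.from_quat(c['rotation']).as_matrix(); p=(np.atleast_2d(P)-c['eye'])@M
    return np.c_[c['cx']+c['fx']*p[:,0]/-p[:,2], c['cy']-c['fy']*p[:,1]/-p[:,2]]
def ray(uv,c,z):
    M=R.from_quat(c['rotation']).as_matrix()
    d=M@np.array([(uv[0]-c['cx'])/c['fx'],-(uv[1]-c['cy'])/c['fy'],-1.]); t=(z-c['eye'][2])/d[2]
    return c['eye']+t*d
t=np.linspace(0,2*np.pi,60,endpoint=False)
def hullcent(P,c):
    h=cv2.convexHull(proj(P,c).astype(np.float32)); m=cv2.moments(h); return np.array([m['m10'],m['m01']])/m['m00'],m['m00']
def cyl(xy,segs): # segs: (z, r)
    return np.vstack([np.c_[xy[0]+r*np.cos(t),xy[1]+r*np.sin(t),0*t+z] for z,r in segs])
def cent(mask):
    cs,_=cv2.findContours(mask.astype(np.uint8),cv2.RETR_EXTERNAL,cv2.CHAIN_APPROX_NONE)
    cc=max(cs,key=cv2.contourArea); h=cv2.convexHull(cc); m=cv2.moments(h); return np.array([m['m10'],m['m01']])/m['m00'],m['m00'],cc
SEG={'fine_sieve_mid':[(.01,.029),(.034,.029),(0,.0185)],'medium_sieve_mid':[(.01,.029),(.04,.029),(0,.0185)],
'coarse_sieve_mid':[(.01,.029),(.046,.029),(0,.0185)],'pan_mid':[(0,.029),(.03,.029)]}
def locate(mask,segs,c):
    g,a,cc=cent(mask); x0=ray(g,c,.02)[:2]
    s=least_squares(lambda p:hullcent(cyl(p,segs),c)[0]-g,x0); return s.x,g,a,hullcent(cyl(s.x,segs),c)[1]
E
python3 - <<'E'
from h import *
for cam in ["top","scene"]:
    read_camera(cam); c=camera_params(cam)
    for n in list(SEG)+['square_sieve_mid','tray_in','block','lighter','doming']:
        for d in trace(cam,n)[:3]:
            if d['p']<.2 or not d['mask'].any(): continue
            if n in SEG:
                x,g,a,ap=locate(d['mask'],SEG[n],c); print(cam,n,round(d['p'],2),x.round(4),g.round(1),round(a),round(ap))
            else:
                g,a,cc=cent(d['mask']); r=cv2.minAreaRect(cc); z={'square_sieve_mid':.025,'tray_in':.012,'block':.015,'lighter':.01,'doming':.03}[n]
                pts=[ray(p,c,z)[:2] for p in cv2.boxPoints(r)]
                e=pts[1]-pts[0]
                print(cam,n,round(d['p'],2),ray(g,c,z)[:2].round(4),g.round(1),'ang',np.degrees(np.arctan2(e[1],e[0])).round(1),np.linalg.norm(e).round(3),np.linalg.norm(pts[2]-pts[1]).round(3))
E
```

```text
top fine_sieve_mid 0.65 [0.4299 0.1004] [246.4 294.9] 572 563
top medium_sieve_mid 0.61 [ 0.4456 -0.0745] [325.4 289.9] 494 547
top medium_sieve_mid 0.58 [ 0.4318 -0.222 ] [391.2 297.9] 509 582
top coarse_sieve_mid 0.88 [ 0.4461 -0.0741] [325.3 289.7] 504 552
top coarse_sieve_mid 0.59 [0.5213 0.0094] [288.5 254.7] 524 555
top coarse_sieve_mid 0.3 [0.5363 0.1916] [206.9 245.8] 775 606
top pan_mid 0.86 [0.6022 0.0892] [254.5 218.5] 538 560
top pan_mid 0.74 [0.6409 0.3734] [129.6 198. ] 568 625
top square_sieve_mid 0.61 [ 0.613  -0.1108] [343.1 215.9] ang -61.6 0.055 0.056
top tray_in 0.85 [ 0.4709 -0.4208] [477.9 282.8] ang -6.8 0.141 0.148
top tray_in 0.51 [ 0.4305 -0.2237] [390.9 298.4] ang -88.5 0.059 0.054
top tray_in 0.39 [ 0.6137 -0.1122] [343.3 216.3] ang -61.6 0.055 0.055
top block 0.57 [0.538  0.1931] [207.5 245.5] ang -2.1 0.066 0.067
top lighter 0.71 [ 0.5828 -0.2371] [397.6 231.4] ang -67.2 0.074 0.024
top doming 0.84 [ 0.7105 -0.0037] [297.  171.5] ang -77.8 0.042 0.049
scene fine_sieve_mid 0.74 [0.4281 0.1016] [318.5 299.6] 376 420
scene medium_sieve_mid 0.65 [ 0.4292 -0.2205] [389.4 231.8] 315 352
scene coarse_sieve_mid 0.66 [ 0.4439 -0.0737] [355. 257.] 378 415
scene coarse_sieve_mid 0.64 [0.5198 0.0121] [315.2 260.3] 382 420
scene pan_mid 0.83 [0.6402 0.3724] [187.8 319.7] 420 493
scene pan_mid 0.74 [0.6009 0.0903] [275.5 263.9] 358 391
scene square_sieve_mid 0.7 [ 0.6082 -0.1042] [318.8 223. ] ang -59.9 0.084 0.056
scene square_sieve_mid 0.56 [ 0.446  -0.0748] [354.6 257. ] ang -137.5 0.056 0.08
scene tray_in 0.69 [ 0.4711 -0.4095] [412.6 195.6] ang -79.4 0.171 0.166
scene block 0.92 [0.533  0.1974] [265.4 301. ] ang -85.1 0.072 0.076
scene lighter 0.67 [ 0.5769 -0.2299] [352.4 209.5] ang -63.2 0.086 0.026
scene doming 0.82 [0.7028 0.0048] [271.2 225.9] ang -64.9 0.07 0.057
```

```bash
cat >> h.py <<'E'
def goal(x,y,z,yang=None):
    """increments (cm, deg) from the measured pose; yang = world angle of jaw axis (deg, mod 180)"""
    s=state(); T=R.from_quat(s['ee_rot']).as_matrix()
    d=T.T@(np.array([x,y,z])-s['position'])*100
    cur=np.degrees(np.arctan2(T[1,1],T[0,1])); turn=0
    if yang is not None: turn=-((yang-cur+90)%180-90)
    print('inc cm',d.round(2),'turn',round(turn,1),'| yang',round(cur,1),'q6',np.degrees(s['q'][5]).round(),'pos',s['position'].round(4),'clk',round(s['clock'],2),'open',round(s['opening'],4),'tilt',T[:,2].round(3))
E
python3 - <<'E'
from h import *
goal(.612,-.111,.2,-61.6)
print(camera_params('wrist'))
print(ray((354,160),camera_params('top'),.1))
E
```

```text
inc cm [ 54.72 -32.94  -0.58] turn -10.3 | yang -71.9 q6 -7.0 pos [ 0.1941 -0.5941  0.1941] clk 1.1 open 0.0868 tilt [ 0.  0. -1.]
{'fx': 351.15561930125017, 'fy': 351.15561930125017, 'cx': 318.2016200654802, 'cy': 237.4452983212535, 'eye': array([ 0.25675832, -0.57200529,  0.3849462 ]), 'rotation': array([-0.09958898,  0.07186319, -0.58287229,  0.80322949])}
[ 0.72530662 -0.12685231  0.1       ]
```

Request:
servo_tool:
  increments: [6,-3.6,0,-2,8.7,12,-7.2,0,-4,8.7,18,-10.8,0,-6,8.7,24,-14.4,0,-8,8.7,30,-18,0,-10,8.7,36,-21.6,0,-10,8.7,42,-25.2,0,-10,8.7,48,-28.8,0,-10,8.7,52,-31.5,0,-10,8.7,54.5,-32.9,0,-10,8.7]

```text
clock: 2.35
position: [0.6036, -0.1192, 0.1945]
ee_rot: [0.97, 0.243, 0.0, 0.0]
contact_force: [1.0, -0.0, 0.8]
opening: 0.087
```

Request:
servo_tool:
  increments: [0,0,0,0,8.7,0,0,0,0,8.7]

```text
clock: 2.6
position: [0.6022, -0.1207, 0.1938]
ee_rot: [0.97, 0.243, -0.0, 0.0]
contact_force: [-0.4, 0.3, -0.2]
opening: 0.0866
```

Run:
```python
from h import *
goal(.612,-.111,.2,-61.6)
c=camera_params('wrist');im=read_camera('wrist'); cv2.imwrite('pics/w1.png',im[:,:,::-1])
for n in ['square_sieve_mid']:
  for d in trace('wrist',n)[:2]:
    g,a,cc=cent(d['mask']); r=cv2.minAreaRect(cc); print(d['p'],g,r)
    for z in(.034,.0): 
        pts=np.array([ray(p,c,z)[:2] for p in cv2.boxPoints(r)]); print(z,pts.mean(0).round(4),[np.degrees(np.arctan2(*(pts[1]-pts[0])[::-1])).round(1)],np.linalg.norm(pts[1]-pts[0]).round(4),np.linalg.norm(pts[2]-pts[1]).round(4))
```

```text
inc cm [ 1.32 -0.4  -0.62] turn -0.2 | yang -61.8 q6 43.0 pos [ 0.6022 -0.1207  0.1938] clk 2.6 open 0.0866 tilt [-0.001 -0.    -1.   ]
0.65 [313.5455907  203.09441649] ((313.5, 203.0), (54.0, 53.0), 90.0)
0.034 [ 0.6113 -0.109 ] [np.float64(-61.9)] 0.0523 0.0546
0.0 [ 0.6065 -0.1111] [np.float64(-61.9)] 0.0573 0.0599
```

View pics/w1.png

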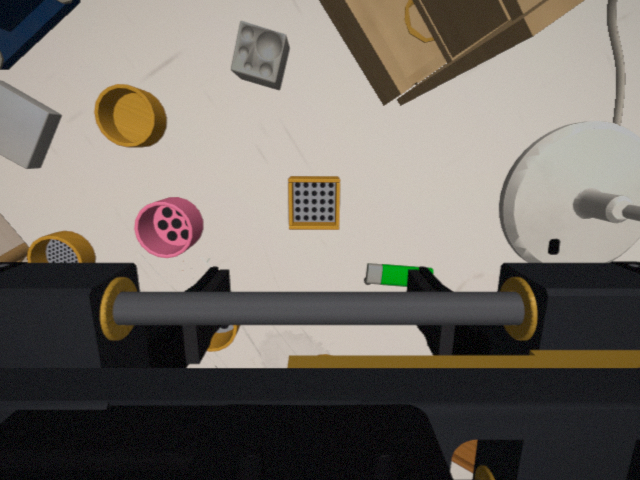

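The square sieve is at (313,203), aligned with the jaws. The lighter at (398,275) is clear of the right finger's descent path. Descending now.

Run:
```python
from h import *
goal(.611,-.1097,.013,-61.8)
```

```text
inc cm [ 1.39 -0.64 18.11] turn -0.2 | yang -62.0 q6 43.0 pos [ 0.6018 -0.1219  0.1941] clk 2.7 open 0.0868 tilt [-0. -0. -1.]
```

Request:
servo_tool:
  increments: [0.7,-0.3,3,0,8.7,1.35,-0.6,7,0,8.7,1.35,-0.6,12,0,8.7,1.35,-0.6,16,0,8.7,1.35,-0.6,18.1,0,8.7,1.35,-0.6,18.1,0,8.7,1.35,-0.6,18.1,0,4,1.35,-0.6,18.1,0,4,1.35,-0.6,18.1,0,4,1.35,-0.6,18.1,0,4]
  grip_force: 20

```text
clock: 3.95
position: [0.6119, -0.1092, 0.0138]
ee_rot: [0.97, 0.243, 0.0, 0.0]
contact_force: [-0.2, 0.4, -0.0]
opening: 0.0551
```

Request:
servo_tool:
  increments: [0,0,0,0,4,0,0,0,0,4]

```text
clock: 4.2
position: [0.6114, -0.1092, 0.0131]
ee_rot: [0.97, 0.243, -0.0, -0.0]
contact_force: [0.6, -0.3, 0.6]
opening: 0.0416
```

Run:
```python
from h import *
goal(.471,-.420,.12,-96.8)
goal(.471,-.420,.12,-6.8)
```

```text
inc cm [-27.02  20.8  -10.69] turn 34.9 | yang -61.9 q6 45.0 pos [ 0.6114 -0.1092  0.0131] clk 4.2 open 0.0416 tilt [-0.  0. -1.]
inc cm [-27.02  20.8  -10.69] turn -55.1 | yang -61.9 q6 45.0 pos [ 0.6114 -0.1092  0.0131] clk 4.2 open 0.0416 tilt [-0.  0. -1.]
```

The opening is 41.6 mm, less than the 52 mm frame, so something is off. Looking.

Run:
```python
from h import *
im=read_camera('wrist'); cv2.imwrite('pics/w2.png',im[:,:,::-1])
im=read_camera('top'); cv2.imwrite('pics/t2.png',cv2.resize(im[130:330,180:460],None,fx=2.8,fy=2.8)[:,:,::-1])
```

```text
(no output)
```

View pics/w2.png

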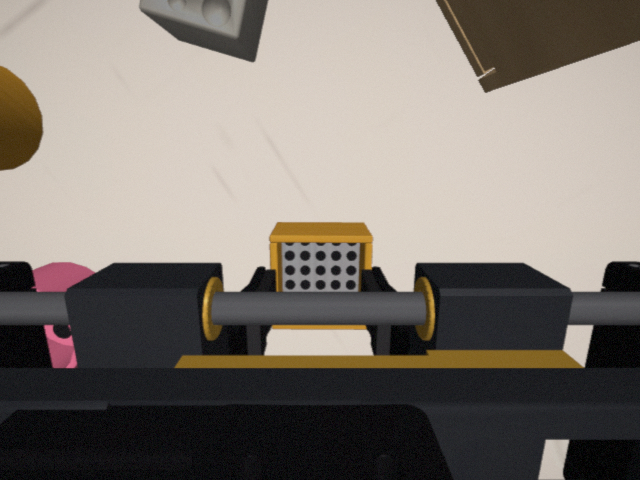

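View pics/t2.png

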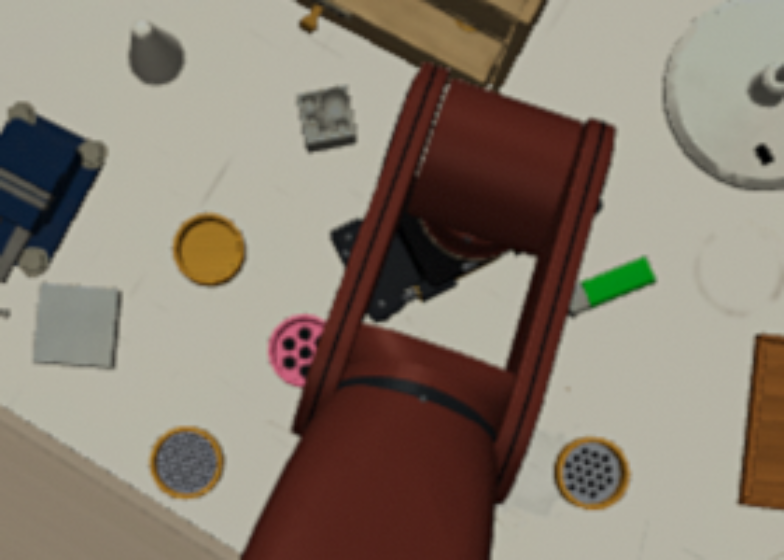

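Run:
```python
from h import *
s=state();c=camera_params('wrist');T=R.from_quat(s['ee_rot']).as_matrix();p=s['position'];print(s['opening'],s['clock'])
for z in (.034,.013):
  for o in (.0208,.026):
    print(z,o,proj([np.r_[(p+T@[0,k*o,0])[:2],z] for k in(-1,0,1)],c).round(0).tolist())
read_camera('wrist')
for d in trace('wrist','square_sieve_mid')[:2]: print(d['p'],d['box'])
# four top corners of sieve expected
a=np.radians(-61.8);u=np.array([np.cos(a),np.sin(a)]);v=np.array([-u[1],u[0]])
print(proj([np.r_[p[:2]+i*.026*u+j*.026*v,.034] for i in(-1,1) for j in (-1,1)],c).round(0))
```

```text
0.0405494531909867 4.3
0.034 0.0208 [[281.0, 283.0], [321.0, 283.0], [361.0, 283.0]]
0.034 0.026 [[270.0, 283.0], [321.0, 283.0], [371.0, 283.0]]
0.013 0.0208 [[284.0, 269.0], [321.0, 269.0], [357.0, 269.0]]
0.013 0.026 [[275.0, 269.0], [321.0, 269.0], [366.0, 269.0]]
0.92 [269.1, 221.7, 377.9, 327.7]
[[272. 328.]
 [269. 234.]
 [370. 328.]
 [373. 233.]]
```

The picture has the frame filling the gap between the pads, exactly where expected. The opening reading disagrees with that, so I'll lift a little and check.

Request:
servo_tool:
  increments: [0,0,0,0,4,0,0,-1,0,4,0,0,-3,0,4,0,0,-5,0,4,0,0,-5,0,4]

```text
clock: 5.03
position: [0.614, -0.11, 0.0669]
ee_rot: [0.97, 0.243, 0.003, 0.002]
contact_force: [1.2, 0.0, -0.4]
opening: 0.0399
```

Run:
```python
from h import *
goal(.471,-.420,.12,-96.8)
im=read_camera('wrist'); cv2.imwrite('pics/w3.png',im[:,:,::-1])
```

```text
inc cm [-27.19  20.64  -5.34] turn 34.9 | yang -61.9 q6 45.0 pos [ 0.614  -0.11    0.0669] clk 5.03 open 0.0399 tilt [ 0.006 -0.002 -1.   ]
```

View pics/w3.png

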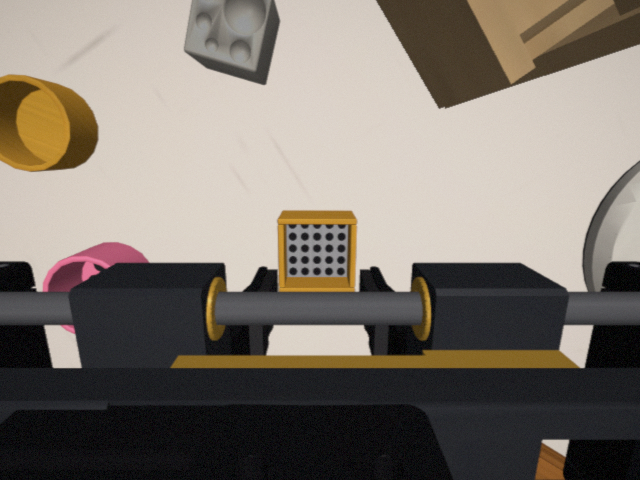

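It was not gripped; the sieve stayed on the bench. I'll zoom in on both pictures to find out why.

Run:
```python
import cv2,numpy as np
a=[cv2.resize(cv2.imread(f'pics/{n}.png')[200:380,220:420],None,fx=2,fy=2,interpolation=cv2.INTER_CUBIC) for n in('w2','w3')]
cv2.imwrite('pics/z1.png',np.clip(np.hstack(a).astype(float)*1.6,0,255).astype(np.uint8))
```

```text
(no output)
```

View pics/z1.png

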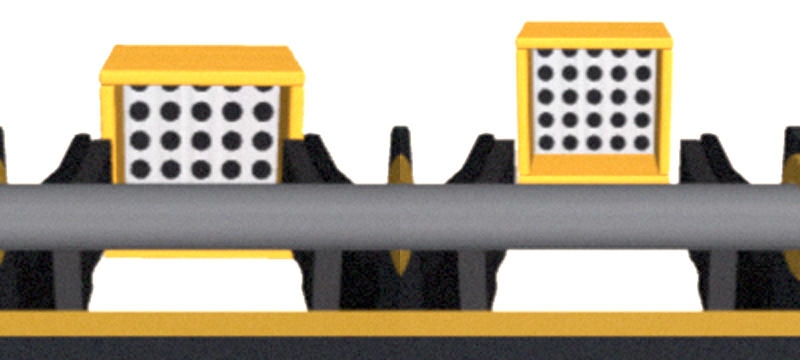

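Run:
```python
from h import *
s=state();c=camera_params('wrist');T=R.from_quat(s['ee_rot']).as_matrix();p=s['position']
M=R.from_quat(c['rotation']).as_matrix()
print('cam in tool',(T.T@(c['eye']-p)).round(4),'fwd',(T.T@-M[:,2]).round(3))
for k in (0,.01,.019,.03,.04):
  for fx in (0.0095,0,-.0095):
    P=p+T@[fx,0.02,-k]; print(k,fx,proj(P,c).round(0)[0], 'depth',(-((P-c['eye'])@M)[2]).round(3))
```

```text
cam in tool [ 0.0667 -0.0015 -0.1908] fwd [-0.244  0.001  0.97 ]
0 0.0095 [356. 253.] depth 0.199
0 0 [355. 269.] depth 0.201
0 -0.0095 [355. 285.] depth 0.204
0.01 0.0095 [358. 259.] depth 0.189
0.01 0 [357. 275.] depth 0.192
0.01 -0.0095 [357. 291.] depth 0.194
0.019 0.0095 [360. 264.] depth 0.181
0.019 0 [359. 281.] depth 0.183
0.019 -0.0095 [359. 298.] depth 0.185
0.03 0.0095 [362. 271.] depth 0.17
0.03 0 [362. 289.] depth 0.172
0.03 -0.0095 [361. 307.] depth 0.175
0.04 0.0095 [365. 278.] depth 0.16
0.04 0 [364. 298.] depth 0.163
0.04 -0.0095 [364. 316.] depth 0.165
```

The visible fingertips lie about 25 mm behind the stated TCP. I'll shut the fingers in the air and check against the "shut fingers" definition.

Request:
servo_tool:
  increments: [0,0,-2,0,0,0,0,-2,0,0,0,0,-2,0,0,0,0,-2,0,0,0,0,-2,0,0,0,0,-2,0,0]

```text
clock: 5.82
position: [0.6113, -0.1092, 0.0828]
ee_rot: [0.97, 0.243, -0.0, -0.0]
contact_force: [0.4, 0.8, -0.6]
opening: 0.0007
```

Run:
```python
from h import *
goal(.471,-.420,.12,-96.8)
im=read_camera('wrist'); cv2.imwrite('pics/w4.png',im[:,:,::-1])
im=read_camera('scene'); cv2.imwrite('pics/s4.png',cv2.resize(im[150:300,230:430],None,fx=4,fy=4,interpolation=cv2.INTER_CUBIC)[:,:,::-1])
```

```text
inc cm [-27.01  20.81  -3.72] turn 34.9 | yang -61.9 q6 45.0 pos [ 0.6113 -0.1092  0.0828] clk 5.83 open 0.0007 tilt [-0.001  0.    -1.   ]
```

View pics/w4.png

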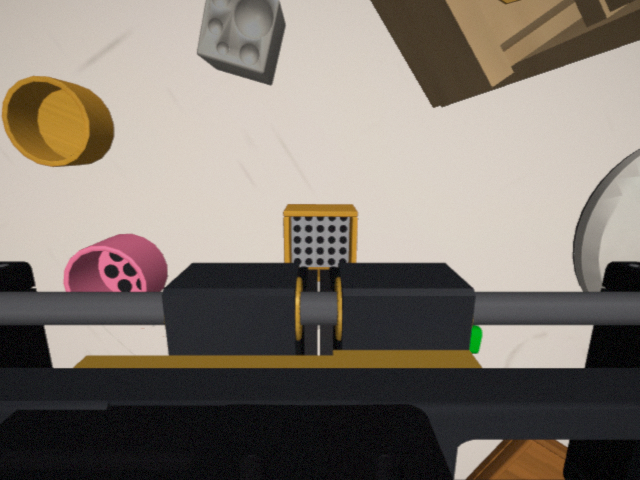

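View pics/s4.png

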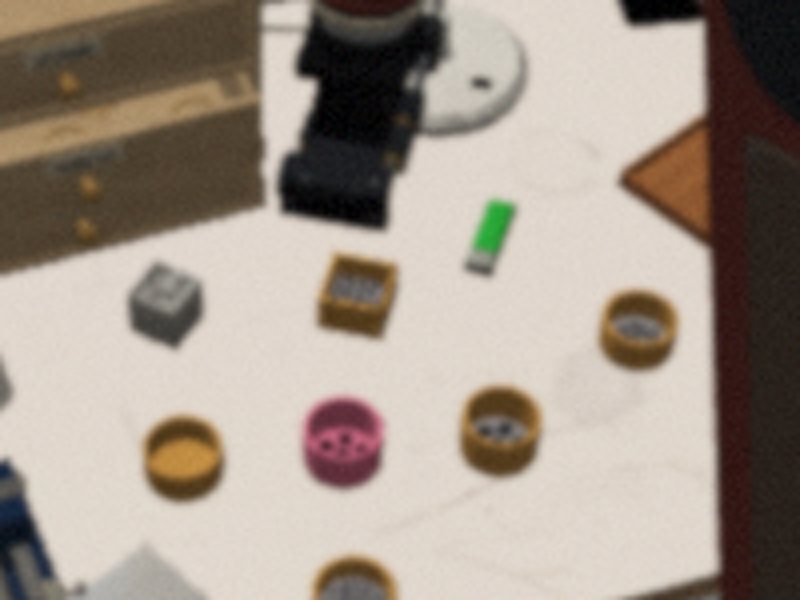

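Run:
```python
from h import *
s=state();c=camera_params('scene');p=s['position']
for k in (0,.025,.05,.08): 
    q=proj(p+[0,0,k],c)[0]; print(k,q.round(1),'crop',((q-[230,150])*4).round())
a=cv2.imread('pics/w4.png')[240:380,240:400]
cv2.imwrite('pics/z2.png',np.clip(cv2.resize(a,None,fx=4,fy=4,interpolation=cv2.INTER_CUBIC).astype(float)*2.5,0,255).astype(np.uint8))
a=cv2.imread('pics/s4.png')[0:300,250:550]
cv2.imwrite('pics/z3.png',np.clip(cv2.resize(a,None,fx=2,fy=2,interpolation=cv2.INTER_CUBIC).astype(float)*2.5,0,255).astype(np.uint8))
```

```text
0 [319.6 208.3] crop [359. 233.]
0.025 [319.9 202.3] crop [359. 209.]
0.05 [320.1 196.2] crop [360. 185.]
0.08 [320.4 188.6] crop [361. 154.]
```

View pics/z2.png

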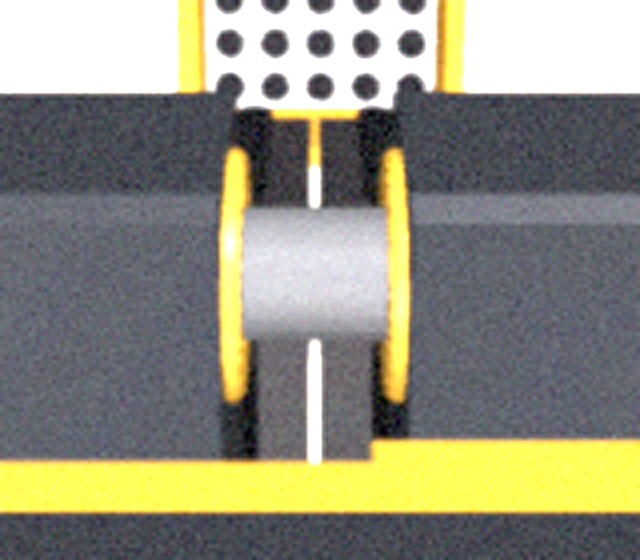

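View pics/z3.png

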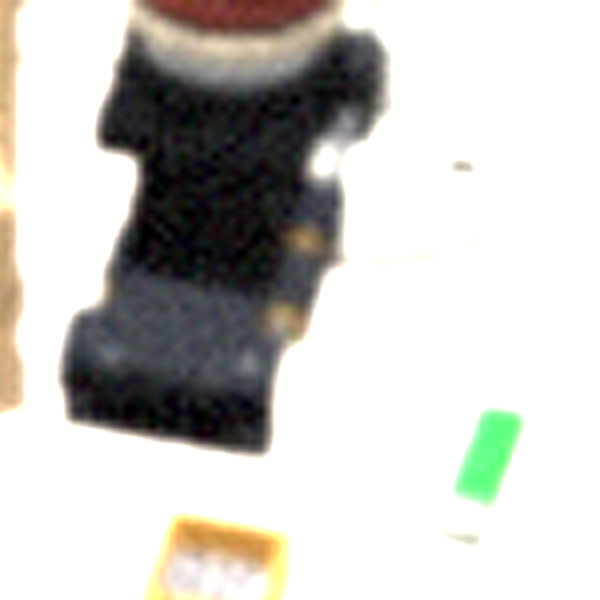

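The wrist picture puts the shut tips (row about 267) roughly 24 mm behind the reported TCP. I'll open, descend in small steps while watching the force, and grip lower.

Request:
servo_tool:
  increments: [0,0,0,0,8.7,0,0,0,0,8.7,0,0,0,0,8.7,0,0,0,0,8.7,0,0,2,0,8.7,0,0,5,0,8.7,0,0,7,0,8.7,0,0,7.6,0,8.7,0,0,8,0,8.7,0,0,8,0,8.7]

```text
clock: 7.18
position: [0.612, -0.1094, 0.0037]
ee_rot: [0.97, 0.243, 0.0, 0.0]
contact_force: [-0.1, 0.2, 0.3]
opening: 0.0854
```

Request:
servo_tool:
  increments: [0,0,0.3,0,8.7,0,0,0.6,0,8.7]

```text
clock: 7.42
position: [0.612, -0.1094, -0.0023]
ee_rot: [0.97, 0.243, 0.001, 0.0]
contact_force: [1.0, 0.3, 0.1]
opening: 0.0868
```

Request:
servo_tool:
  increments: [0,0,0.2,0,8.7,0,0,0.4,0,8.7]

```text
clock: 7.68
position: [0.6115, -0.1093, -0.0069]
ee_rot: [0.97, 0.243, 0.0, 0.0]
contact_force: [-0.8, -1.1, 0.3]
opening: 0.0869
```

No contact at z = -7 mm, so the tip really is offset. Going 5 mm further and gripping.

Request:
servo_tool:
  increments: [0,0,0.3,0,8.7,0,0,0.5,0,8.7,0,0,0.5,0,4,0,0,0.5,0,4,0,0,0.5,0,4,0,0,0.5,0,4,0,0,0.5,0,4,0,0,0.5,0,4]
  grip_force: 20

```text
clock: 8.68
position: [0.6116, -0.1093, -0.0117]
ee_rot: [0.97, 0.243, 0.0, 0.0]
contact_force: [0.7, -0.8, 0.3]
opening: 0.0515
```

Run:
```python
from h import *
goal(.471,-.420,.12,-96.8)
im=read_camera('wrist'); cv2.imwrite('pics/z4.png',cv2.resize(im[200:380,220:420],None,fx=3,fy=3)[:,:,::-1])
```

```text
inc cm [-27.03  20.79 -13.17] turn 34.9 | yang -61.9 q6 45.0 pos [ 0.6116 -0.1093 -0.0117] clk 8.68 open 0.0515 tilt [ 0. -0. -1.]
```

View pics/z4.png

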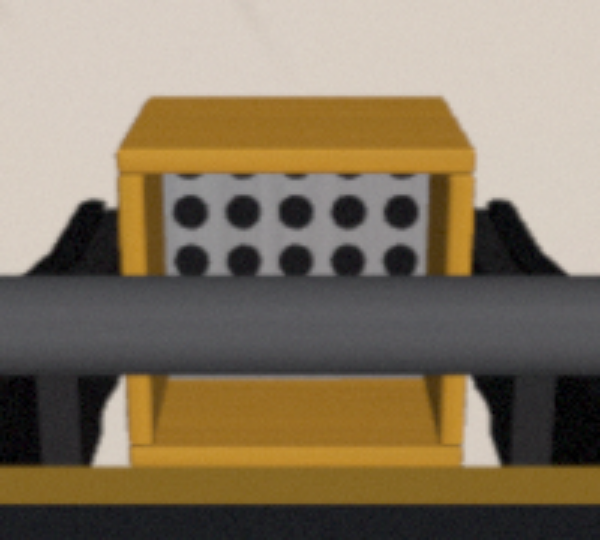

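Gripped now (51.5 mm), frame square between the pads. Lifting and carrying it to the tray.

Request:
servo_tool:
  increments: [0,0,-2,0,4,0,0,-6,0,4,0,0,-10,0,4,-3,2.3,-12,4,4,-8,6.1,-12,12,4,-13,10,-12,20,4,-18,13.8,-12,28,4,-23,17.7,-12,35,4,-26,20,-12,35,4,-27,20.8,-12,35,4]

```text
clock: 9.98
position: [0.4699, -0.4223, 0.1093]
ee_rot: [0.998, -0.062, 0.0, 0.0]
contact_force: [-0.7, 0.3, -1.2]
opening: 0.0518
```

Request:
servo_tool:
  increments: [0,0,0,0,4,0,0,0,0,4]

```text
clock: 10.22
position: [0.472, -0.4184, 0.1083]
ee_rot: [0.998, -0.06, 0.0, -0.0]
contact_force: [0.1, 0.1, -1.2]
opening: 0.0521
```

Run:
```python
from h import *
goal(.471,-.420,-.0055,-96.8)
c=camera_params('wrist');im=read_camera('wrist'); cv2.imwrite('pics/w5.png',im[:,:,::-1])
for d in trace('wrist','tray_in')[:2]:
    g,a,cc=cent(d['mask']); r=cv2.minAreaRect(cc);pts=np.array([ray(p,c,.018)[:2] for p in cv2.boxPoints(r)]); print(d['p'],d['box'],pts.round(3).tolist(),pts.mean(0))
```

```text
inc cm [-0.08  0.18 11.38] turn -0.0 | yang -96.8 q6 48.0 pos [ 0.472  -0.4184  0.1083] clk 10.22 open 0.0521 tilt [ 0.     0.001 -1.   ]
0.67 [230.0, 144.5, 410.9, 279.3] [[0.548, -0.358], [0.531, -0.495], [0.417, -0.489], [0.436, -0.338]] [ 0.48307731 -0.41980587]
```

View pics/w5.png

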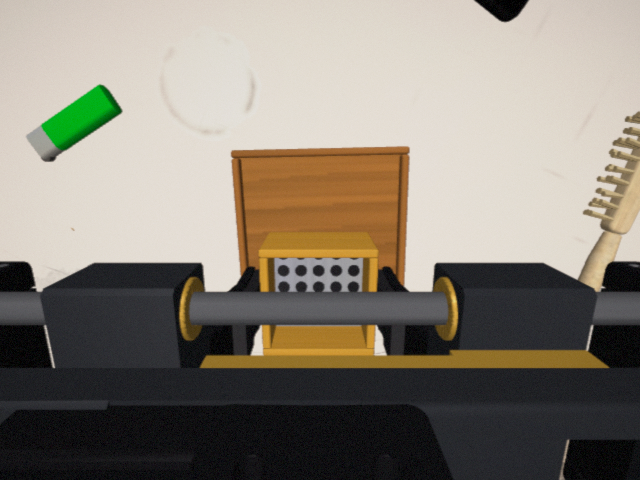

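The square sieve is held level at about (320,290), with the tray aligned beneath it (far wall at row 150). Lowering.

Request:
servo_tool:
  increments: [0,0.1,3,0,4,0,0.1,7,0,4,0,0.1,9.5,0,4,0,0.1,10.7,0,4,0,0.1,11.2,0,4,0,0.1,11.5,0,4,0,0.1,11.5,0,4,0,0.1,11.5,0,6.2,0,0.1,11.5,0,6.2,0,0.1,11.5,0,6.2]

```text
clock: 11.58
position: [0.4713, -0.4211, -0.0065]
ee_rot: [0.998, -0.06, 0.0, 0.0]
contact_force: [0.2, -0.6, -0.1]
opening: 0.0615
```

Request:
servo_tool:
  increments: [0,0,0,0,6.6,0,0,-1,0,6.6,0,0,-4,0,6.6,0,0,-8,0,7,0,0,-13,0,8.7,0,0,-18,0,8.7,0,0,-18,0,8.7]

```text
clock: 12.45
position: [0.4737, -0.4237, 0.1803]
ee_rot: [0.998, -0.06, 0.004, 0.004]
contact_force: [0.1, 0.0, -0.1]
opening: 0.0856
```

Run:
```python
from h import *
c=camera_params('wrist');im=read_camera('wrist'); cv2.imwrite('pics/w6.png',im[:,:,::-1])
print([(d['p'],d['box'], ray(cent(d['mask'])[0],c,.03)) for d in trace('wrist','square_sieve_mid')[:1]])
goal(.429,-.07,.2,0)
```

```text
[(0.83, [289.8, 195.6, 347.1, 249.0], array([ 0.47078438, -0.42041844,  0.03      ]))]
inc cm [ -8.43 -34.35  -2.63] turn 83.1 | yang -96.9 q6 48.0 pos [ 0.4714 -0.4212  0.1743] clk 12.55 open 0.0868 tilt [ 0.001 -0.001 -1.   ]
```

View pics/w6.png

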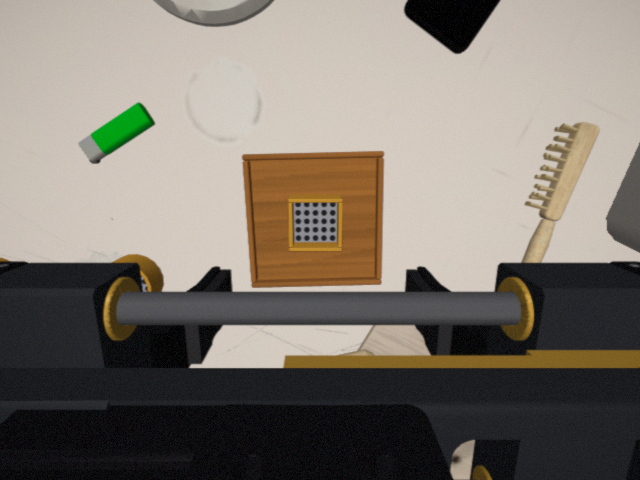

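The square sieve sits flat at the tray's centre, (316,224). Next is the fine sieve.

Run:
```python
from h import *
goal(.429,.101,.19)
```

```text
inc cm [-10.48 -51.33  -1.65] turn 0 | yang -96.9 q6 48.0 pos [ 0.4714 -0.4212  0.1743] clk 12.55 open 0.0868 tilt [ 0.001 -0.001 -1.   ]
```

Request:
servo_tool:
  increments: [-1,-5,-1,-10,8.7,-2.1,-10.3,-1.5,-20,8.7,-3.2,-15.6,-1.5,-30,8.7,-4.3,-20.9,-1.5,-40,8.7,-5.4,-26.2,-1.5,-50,8.7,-6.5,-31.5,-1.5,-60,8.7,-7.6,-36.8,-1.5,-70,8.7,-8.7,-42.2,-1.5,-80,8.7,-9.6,-47,-1.5,-90,8.7,-10.5,-51.3,-1.5,-97,8.7]

```text
clock: 13.8
position: [0.4268, 0.1027, 0.1863]
ee_rot: [0.705, 0.71, -0.001, -0.001]
contact_force: [0.5, -0.1, -0.8]
opening: 0.0872
```

Request:
servo_tool:
  increments: [0,0,0,0,8.7,0,0,0,0,8.7]

```text
clock: 14.05
position: [0.4277, 0.1007, 0.1869]
ee_rot: [0.707, 0.708, -0.001, -0.001]
contact_force: [-0.0, -0.3, -0.3]
opening: 0.087
```

```bash
cat >> h.py <<'E'
def wlook(n,pic,seg=None):
    s=state(); c=camera_params('wrist');im=read_camera('wrist'); cv2.imwrite(f'pics/{pic}.png',im[:,:,::-1])
    for d in trace('wrist',n)[:3]:
        if d['p']<.2: continue
        x,g,a,ap=locate(d['mask'],seg or SEG[n],c); print(n,round(d['p'],2),x.round(4),g.round(1),round(a),round(ap),[round(v) for v in d['box']])
E
python3 - <<'E'
from h import *
goal(.429,.101,.19,0)
wlook('fine_sieve_mid','w7')
E
```

```text
inc cm [ 0.03  0.13 -0.31] turn 0.1 | yang 0.1 q6 3.0 pos [0.4277 0.1007 0.1869] clk 14.05 open 0.087 tilt [-0.002 -0.001 -1.   ]
fine_sieve_mid 0.95 [0.4289 0.1017] [320.  216.3] 2562 2725 [292, 185, 350, 243]
```

View pics/w7.png

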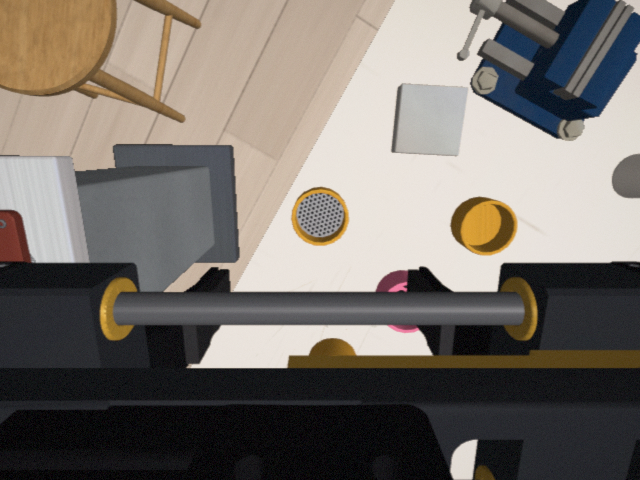

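The fine sieve (320,216), with many small holes, is centred under the tool. Both measurements agree on (0.429, 0.1015). Descending.

Request:
servo_tool:
  increments: [0.1,0.1,4,0,8.7,0.1,0.1,9,0,8.7,0.1,0.1,14,0,8.7,0.1,0.1,18,0,8.7,0.1,0.1,19.7,0,8.7,0.1,0.1,19.7,0,8.7,0.1,0.1,19.7,0,4.5,0.1,0.1,19.7,0,4.5,0.1,0.1,19.7,0,4.5,0.1,0.1,19.7,0,4.5]
  grip_force: 20

```text
clock: 15.4
position: [0.4299, 0.1021, -0.0083]
ee_rot: [0.706, 0.708, 0.0, 0.0]
contact_force: [-1.9, 0.3, 3.9]
opening: 0.0569
```

Request:
servo_tool:
  increments: [0,0,0,0,4.5,0,0,0,0,4.5,0,0,0,0,4.5]

```text
clock: 15.78
position: [0.4299, 0.1021, -0.0083]
ee_rot: [0.706, 0.708, 0.0, 0.0]
contact_force: [-1.3, 0.4, 5.5]
opening: 0.057
```

Run:
```python
from h import *
goal(.6015,.09,.12,0)
wlook('fine_sieve_mid','w8')
```

```text
inc cm [ -1.24  17.17 -12.83] turn 0.1 | yang 0.1 q6 3.0 pos [ 0.4299  0.1021 -0.0083] clk 15.78 open 0.057 tilt [ 0. -0. -1.]
fine_sieve_mid 0.7 [0.4296 0.1169] [318.4 265.6] 5698 13159 [257, 228, 383, 355]
```

View pics/w8.png

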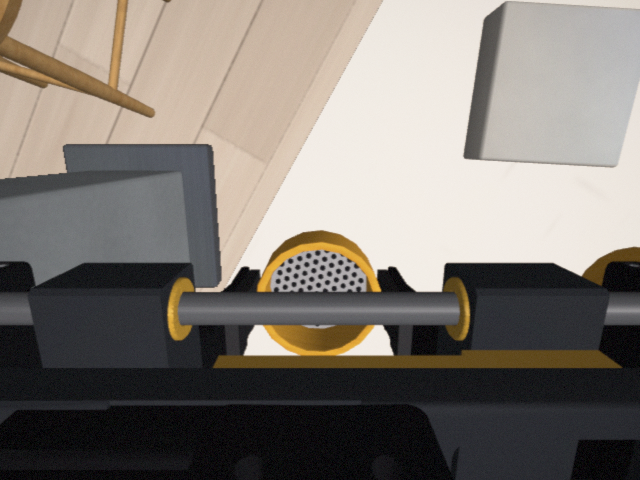

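Gripped at 57 mm, with the ring centred between the pads. The residual upward force is 5 N. Lifting.

Request:
servo_tool:
  increments: [0,0,-2,0,4.5,0,0,-6,0,4.5,0,0,-10,0,4.5,0,0,-14,0,4.5,-0.3,4,-14,0,4.5,-0.7,9,-14,0,4.5,-1,13.5,-14,0,4.5,-1.2,16,-14,0,4.5,-1.2,17.2,-14,0,4.5,-1.2,17.2,-14,0,4.5]

```text
clock: 17.12
position: [0.6012, 0.0904, 0.1305]
ee_rot: [0.706, 0.708, -0.0, -0.0]
contact_force: [-0.7, 0.3, -1.3]
opening: 0.057
```

Request:
servo_tool:
  increments: [0,0,0,0,4.5,0,0,0,0,4.5]

```text
clock: 17.38
position: [0.6008, 0.0905, 0.1313]
ee_rot: [0.706, 0.708, -0.0, -0.0]
contact_force: [0.2, 0.5, -1.1]
opening: 0.0566
```

Run:
```python
from h import *
goal(.6015,.09,.03,0); print(state()['contact_force'])
wlook('pan_mid','w9')
c=camera_params('top');im=read_camera('top'); cv2.imwrite('pics/t9.png',cv2.resize(im[130:330,180:460],None,fx=2.8,fy=2.8)[:,:,::-1])
c=camera_params('scene');im=read_camera('scene'); cv2.imwrite('pics/s9.png',cv2.resize(im[170:310,200:380],None,fx=4,fy=4,interpolation=cv2.INTER_CUBIC)[:,:,::-1])
for d in trace('scene','pan_mid')[:3]:
    if d['p']>.3: print(d['p'],locate(d['mask'],SEG['pan_mid'],c))
```

```text
inc cm [-0.05  0.07 10.13] turn 0.1 | yang 0.1 q6 1.0 pos [0.6008 0.0905 0.1313] clk 17.38 open 0.0566 tilt [-0.  0. -1.]
[ 0.19768677  0.48291305 -1.1066055 ]
pan_mid 0.96 [0.5998 0.0996] [317.4 218.2] 2378 3762 [284, 195, 348, 238]
0.96 (array([0.63953672, 0.37535328]), array([187.10215664, 320.57094211]), 440.5, 495.05420204950497)
0.9 (array([0.6008911 , 0.09177737]), array([275.12596635, 264.23919964]), 366.5, 391.8376300998498)
```

View pics/w9.png

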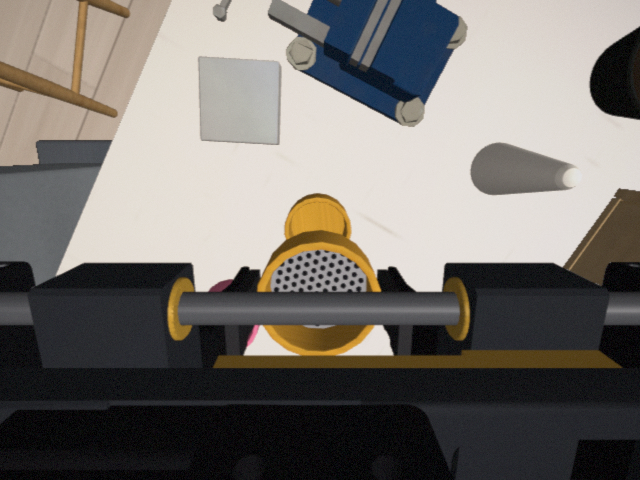

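View pics/s9.png

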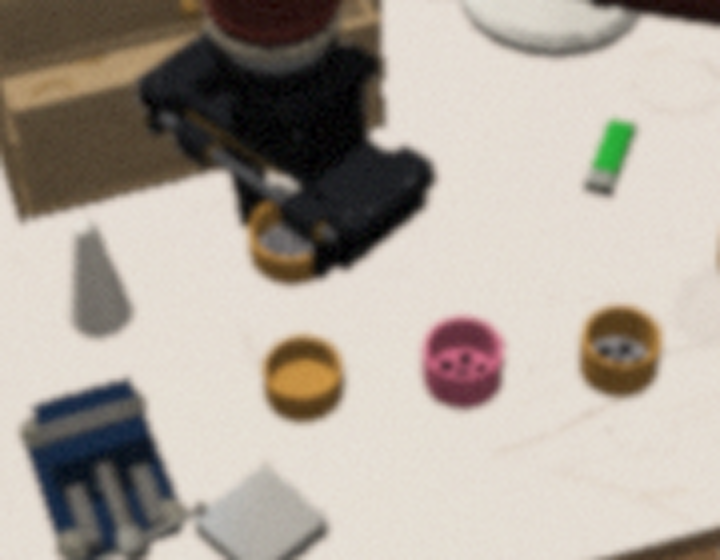

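The fine sieve is held level and the pan at (316,218) lies below it. The estimates agree on pan (0.600, 0.0905). Lowering to just above the mouth, then in.

Request:
servo_tool:
  increments: [0,-0.1,3,0,4.5,0,-0.1,7,0,4.5,0,-0.1,9.5,0,4.5,0,-0.1,10.4,0,4.5,0,-0.1,10.8,0,4.5,0,-0.1,11.2,0,4.5,0,-0.1,11.2,0,4.5]

```text
clock: 18.5
position: [0.6012, 0.0903, 0.0199]
ee_rot: [0.707, 0.708, 0.0, 0.0]
contact_force: [-0.2, 0.1, -1.4]
opening: 0.057
```

Request:
servo_tool:
  increments: [0,0,0.3,0,4.5,0,0,0.6,0,4.5,0,0,0.8,0,4.5,0,0,0.8,0,4.5]

```text
clock: 19.0
position: [0.6006, 0.0903, 0.0117]
ee_rot: [0.706, 0.708, -0.0, -0.0]
contact_force: [-3.0, 0.0, 4.3]
opening: 0.0571
```

Seated height reached with light contact. Releasing.

Request:
servo_tool:
  increments: [0,0,0,0,6.6,0,0,0,0,6.8,0,0,0,0,7.2,0,0,-1,0,7.5,0,0,-4,0,8,0,0,-9,0,8.7,0,0,-14,0,8.7,0,0,-17,0,8.7,0,0,-17,0,8.7]

```text
clock: 20.12
position: [0.603, 0.0904, 0.1856]
ee_rot: [0.707, 0.708, 0.003, 0.003]
contact_force: [-0.3, 0.0, 0.1]
opening: 0.0871
```

Run:
```python
from h import *
goal(.4305,-.2215,.19,0)
SEATED=[(0,.029),(.054,.029)]
wlook('fine_sieve_mid','w10',SEATED)
c=camera_params('scene');im=read_camera('scene'); cv2.imwrite('pics/s10.png',cv2.resize(im[200:300,220:340],None,fx=5,fy=5,interpolation=cv2.INTER_CUBIC)[:,:,::-1])
```

```text
inc cm [-31.16 -17.3   -0.58] turn 0.1 | yang 0.1 q6 1.0 pos [0.603  0.0904 0.1856] clk 20.12 open 0.0871 tilt [ 0.008  0.    -1.   ]
fine_sieve_mid 0.62 [0.6007 0.0888] [314.8 222. ] 2923 3205 [282, 191, 347, 250]
```

View pics/w10.png

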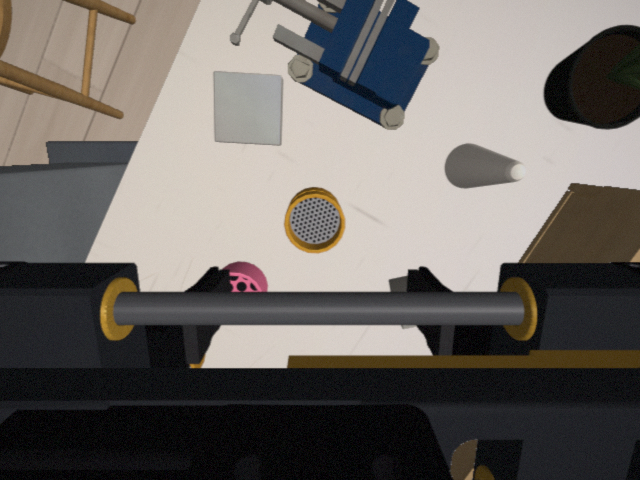

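View pics/s10.png

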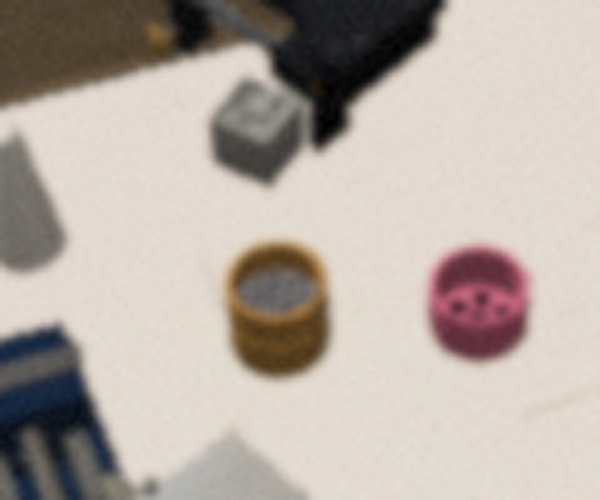

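The scene shows the fine sieve nested flush and level on the pan, forming one cylinder. Next is the medium sieve.

Request:
servo_tool:
  increments: [-2,-1,0,0,8.7,-7,-3.9,0,0,8.7,-12,-6.7,0,0,8.7,-17.5,-9.7,0,0,8.7,-23,-12.8,0,0,8.7,-28,-15.6,0,0,8.7,-31.2,-17.2,0,0,8.7,-31.2,-17.2,0,0,8.7,-31.2,-17.2,0,0,8.7]

```text
clock: 21.4
position: [0.4283, -0.2216, 0.1802]
ee_rot: [0.707, 0.707, 0.0, -0.001]
contact_force: [-0.7, 0.5, -0.5]
opening: 0.0869
```

Run:
```python
from h import *
goal(.4305,-.2215,-.006,0)
wlook('medium_sieve_mid','w11')
```

```text
inc cm [-1.000e-02  2.500e-01  1.862e+01] turn 0.0 | yang 0.0 q6 -37.0 pos [ 0.4283 -0.2216  0.1802] clk 21.4 open 0.0869 tilt [-0.001  0.001 -1.   ]
medium_sieve_mid 0.8 [ 0.4289 -0.2199] [319.3 218.1] 2823 2951 [289, 189, 348, 251]
```

View pics/w11.png

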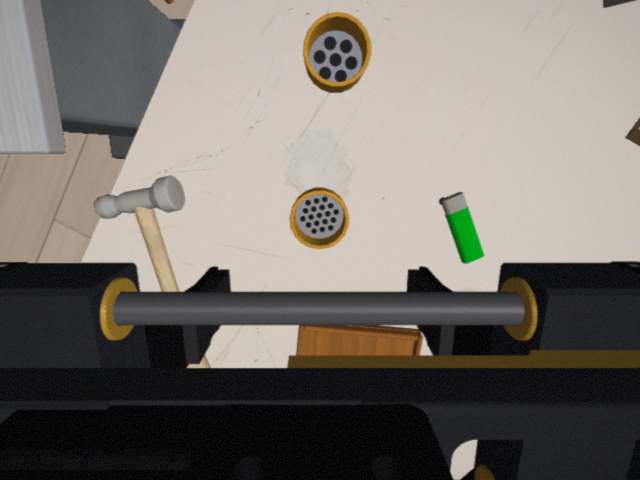

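The medium sieve (19 holes of medium size) is at (319,218), the coarse one at (337,52). Target is (0.4293,-0.2203). Descending.

Request:
servo_tool:
  increments: [0.1,0.1,4,0,8.7,0.1,0.1,9,0,8.7,0.1,0.1,14,0,8.7,0.1,0.1,17,0,8.7,0.1,0.1,18.6,0,8.7,0.1,0.1,18.6,0,8.7,0.1,0.1,18.6,0,4.5,0.1,0.1,18.6,0,4.5,0.1,0.1,18.6,0,4.5,0.1,0.1,18.6,0,4.5]
  grip_force: 20

```text
clock: 22.75
position: [0.4302, -0.2213, -0.0043]
ee_rot: [0.707, 0.708, -0.0, 0.0]
contact_force: [-1.7, -0.0, 2.5]
opening: 0.0563
```

Request:
servo_tool:
  increments: [0,0,0,0,4.5,0,0,0,0,4.5]

```text
clock: 23.0
position: [0.4302, -0.2213, -0.0043]
ee_rot: [0.707, 0.708, -0.0, 0.0]
contact_force: [-2.6, 0.8, 5.3]
opening: 0.0565
```

Request:
servo_tool:
  increments: [0,0,-2,0,4.5,0,0,-6,0,4.5,0,0,-10,0,4.5,0,0,-14,0,4.5,2,1.1,-16,0,4.5,7,3.9,-16,0,4.5,12,6.6,-16,0,4.5,17,9.4,-16,0,4.5,22,12.2,-16,0,4.5,22,12.2,-16,0,4.5]

```text
clock: 24.25
position: [0.5524, 0.003, 0.1543]
ee_rot: [0.705, 0.709, 0.0, -0.001]
contact_force: [0.2, -0.3, -1.5]
opening: 0.0563
```

Run:
```python
from h import *
goal(.601,.0898,.15,0)
```

```text
inc cm [8.64 4.91 0.44] turn 0.4 | yang 0.4 q6 -8.0 pos [0.5524 0.003  0.1543] clk 24.25 open 0.0563 tilt [-0.001  0.001 -1.   ]
```

Request:
servo_tool:
  increments: [4,2.3,0,0,4.5,7.5,4.2,0,0,4.5,8.6,4.9,0,0.4,4.5,8.6,4.9,0,0.4,4.5,8.6,4.9,0,0.4,4.5,8.6,4.9,0,0.4,4.5]

```text
clock: 25.0
position: [0.6002, 0.0841, 0.1552]
ee_rot: [0.709, 0.705, -0.0, 0.0]
contact_force: [-0.1, -0.2, -1.2]
opening: 0.0563
```

Run:
```python
from h import *
goal(.6005,.0898,.0397,0)
im=read_camera('wrist');cv2.imwrite('pics/w12.png',im[:,:,::-1])
for n in('scene','top'):
    c=camera_params(n);read_camera(n)
    for m in('fine_sieve_mid','pan_mid'):
        for d in trace(n,m)[:3]:
            if d['p']>.3: x,g,a,ap=locate(d['mask'],[(0,.029),(.054,.029)],c);print(n,m,round(d['p'],2),x.round(4),round(a),round(ap))
```

```text
inc cm [ 0.57  0.03 11.55] turn -0.4 | yang -0.4 q6 1.0 pos [0.6002 0.0841 0.1552] clk 25.0 open 0.0563 tilt [-0. -0. -1.]
scene fine_sieve_mid 0.64 [0.6095 0.0835] 320 499
scene pan_mid 0.92 [0.6322 0.377 ] 412 628
scene pan_mid 0.71 [7.095e-01 2.000e-04] 252 449
scene pan_mid 0.51 [0.5794 0.1114] 132 517
top pan_mid 0.79 [0.6384 0.3683] 562 729
```

View pics/w12.png

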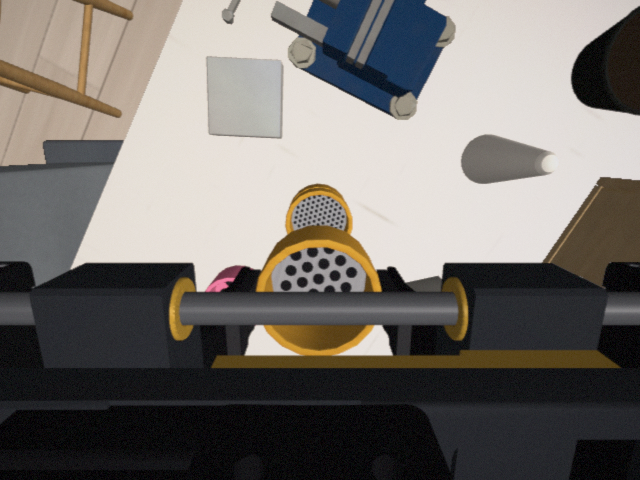

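Medium is held level and the fine stack at (320,215) is centred below it. Aligning and lowering.

Request:
servo_tool:
  increments: [0.5,0,0,-0.4,4.5,0.5,0,3,-0.4,4.5,0.5,0,7,-0.4,4.5,0.5,0,9.2,-0.4,4.5,0.5,0,10,-0.4,4.5,0.5,0,10.2,-0.4,4.5,0.5,0,10.2,-0.4,4.5]

```text
clock: 26.22
position: [0.6016, 0.0904, 0.0544]
ee_rot: [0.706, 0.708, 0.001, 0.001]
contact_force: [0.7, -0.4, -2.0]
opening: 0.0562
```

Run:
```python
from h import *
goal(.6005,.0893,.0397,0); print(state()['contact_force'])
im=read_camera('scene'); cv2.imwrite('pics/s13.png',cv2.resize(im[190:290,220:340],None,fx=5,fy=5,interpolation=cv2.INTER_CUBIC)[:,:,::-1])
```

```text
inc cm [-0.11 -0.11  1.47] turn 0.1 | yang 0.1 q6 1.0 pos [0.6016 0.0904 0.0544] clk 26.23 open 0.0562 tilt [ 0.002  0.    -1.   ]
[ 0.743569   -0.40230682 -1.99421393]
```

View pics/s13.png

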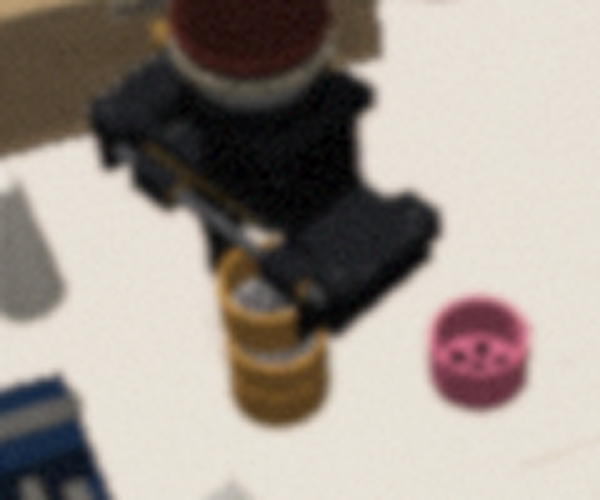

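Request:
servo_tool:
  increments: [-0.1,-0.1,0.4,0,4.5,-0.1,-0.1,0.8,0,4.5,-0.1,-0.1,1.2,0,4.5,-0.1,-0.1,1.5,0,4.5,-0.1,-0.1,1.5,0,4.5]

```text
clock: 26.9
position: [0.5996, 0.0893, 0.0397]
ee_rot: [0.706, 0.708, -0.0, -0.0]
contact_force: [-5.2, -0.6, 9.1]
opening: 0.0562
```

Request:
servo_tool:
  increments: [0,0,0,0,6.6,0,0,0,0,6.8,0,0,0,0,7.2,0,0,-1,0,7.5,0,0,-4,0,8,0,0,-9,0,8.7,0,0,-14,0,8.7,0,0,-16,0,8.7,0,0,-16,0,8.7]

```text
clock: 28.02
position: [0.6007, 0.0893, 0.2]
ee_rot: [0.707, 0.708, 0.001, 0.001]
contact_force: [0.3, 0.6, -0.5]
opening: 0.0866
```

Run:
```python
from h import *
goal(.444,-.074,.19,0)
wlook('medium_sieve_mid','w14',[(0,.029),(.084,.029)])
im=read_camera('scene'); cv2.imwrite('pics/s14.png',cv2.resize(im[190:290,220:340],None,fx=5,fy=5,interpolation=cv2.INTER_CUBIC)[:,:,::-1])
```

```text
inc cm [-16.31 -15.7    0.94] turn 0.1 | yang 0.1 q6 1.0 pos [0.6007 0.0893 0.2   ] clk 28.02 open 0.0866 tilt [ 0.004  0.    -1.   ]
```

View pics/s14.png

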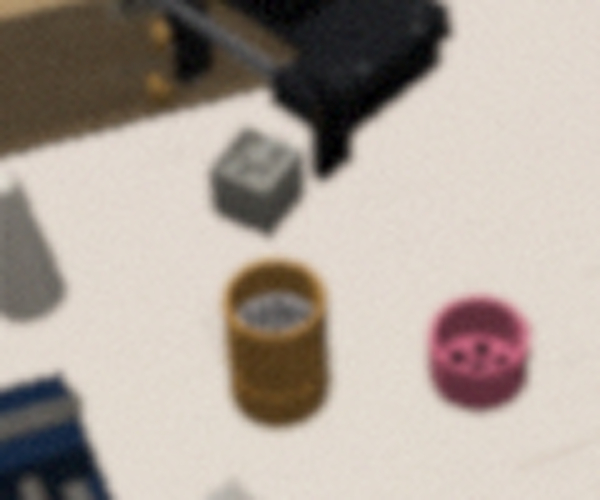

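View pics/w14.png

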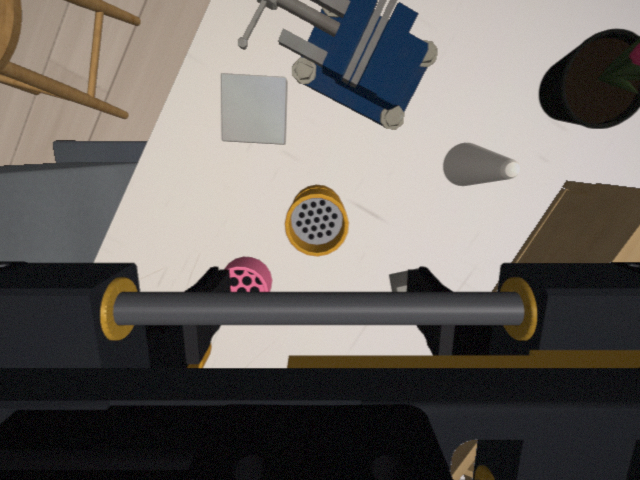

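Medium is nested as well: one smooth upright cylinder, with its rim at (317,222) in the wrist view. Now the coarse sieve, the brass one near (0.445,-0.074), not the pink one.

Request:
servo_tool:
  increments: [-3.5,-3.4,0.5,0,8.7,-7.5,-7.2,1,0,8.7,-12,-11.5,1,0,8.7,-16.3,-15.6,1,0,8.7,-16.3,-15.6,1,0,8.7,-16.3,-15.6,1,0,8.7,-16.3,-15.6,1,0,8.7]

```text
clock: 29.05
position: [0.4442, -0.0731, 0.1874]
ee_rot: [0.706, 0.708, -0.0, -0.001]
contact_force: [-0.1, 0.4, -0.3]
opening: 0.0871
```

Run:
```python
from h import *
goal(.444,-.074,0,0)
wlook('coarse_sieve_mid','w15')
```

```text
inc cm [-0.11  0.   18.74] turn 0.2 | yang 0.2 q6 -20.0 pos [ 0.4442 -0.0731  0.1874] clk 29.05 open 0.0871 tilt [-0.001  0.001 -1.   ]
coarse_sieve_mid 0.96 [0.5196 0.0106] [399.9 130.8] 3443 3604 [366, 98, 435, 166]
coarse_sieve_mid 0.75 [ 0.4438 -0.0724] [318.2 218.5] 2730 2953 [290, 186, 350, 251]
```

View pics/w15.png

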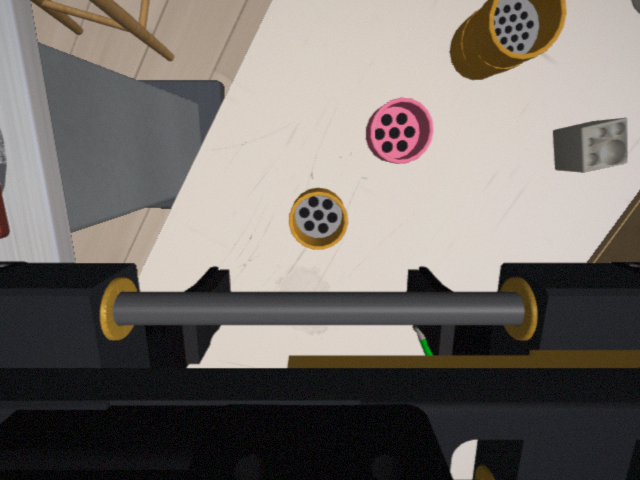

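Brass coarse sieve at (318,218), measured (0.444,-0.0725). The pink decoy at (400,131) is clear. Descending to TCP z = 0.

Request:
servo_tool:
  increments: [0,0,4,0,8.7,0,0,9,0,8.7,0,0,14,0,8.7,0,0,17,0,8.7,0,0,18.7,0,8.7,0,0,18.7,0,8.7,0,0,18.7,0,4.5,0,0,18.7,0,4.5,0,0,18.7,0,4.5,0,0,18.7,0,4.5]
  grip_force: 20

```text
clock: 30.4
position: [0.4442, -0.0741, 0.0017]
ee_rot: [0.707, 0.708, 0.0, 0.0]
contact_force: [-0.8, -0.3, 1.6]
opening: 0.0568
```

Request:
servo_tool:
  increments: [0,0,0,0,4.5,0,0,0,0,4.5]

```text
clock: 30.65
position: [0.4442, -0.0741, 0.0017]
ee_rot: [0.707, 0.708, 0.0, 0.0]
contact_force: [-2.5, -0.0, 6.1]
opening: 0.0568
```

Request:
servo_tool:
  increments: [0,0,-2,0,4.5,0,0,-6,0,4.5,0,0,-10,0,4.5,0,0,-14,0,4.5,0,0,-18,0,4.5,2.5,2.5,-19,0,4.5,7,7,-19,0,4.5,11.5,11.5,-19,0,4.5,15,14.5,-19,0,4.5,15,14.5,-19,0,4.5]

```text
clock: 31.9
position: [0.5893, 0.0789, 0.1894]
ee_rot: [0.705, 0.709, -0.0, -0.001]
contact_force: [0.1, -1.6, -1.7]
opening: 0.0567
```

Run:
```python
from h import *
goal(.6005,.0893,.18,0)
```

```text
inc cm [1.04 1.13 0.94] turn 0.3 | yang 0.3 q6 -0.0 pos [0.5893 0.0789 0.1894] clk 31.9 open 0.0567 tilt [-0.002  0.001 -1.   ]
```

Request:
servo_tool:
  increments: [0.5,0.6,0,0,4.5,1,1.1,0,0.3,4.5,1,1.1,3,0.3,4.5,1,1.1,6,0.3,4.5,1,1.1,7,0.3,4.5,1,1.1,7,0.3,4.5,1,1.1,7,0.3,4.5]

```text
clock: 32.78
position: [0.6007, 0.0861, 0.1229]
ee_rot: [0.709, 0.706, 0.001, 0.001]
contact_force: [1.0, -0.7, -1.1]
opening: 0.0567
```

Run:
```python
from h import *
goal(.6005,.0888,.0757,0)
c=camera_params('wrist');im=read_camera('wrist');cv2.imwrite('pics/w16.png',im[:,:,::-1])
im=read_camera('scene'); cv2.imwrite('pics/s16.png',cv2.resize(im[180:280,220:340],None,fx=5,fy=5,interpolation=cv2.INTER_CUBIC)[:,:,::-1])
```

```text
inc cm [ 0.27 -0.04  4.72] turn -0.2 | yang -0.2 q6 1.0 pos [0.6007 0.0861 0.1229] clk 32.77 open 0.0567 tilt [ 0.003  0.    -1.   ]
```

View pics/w16.png

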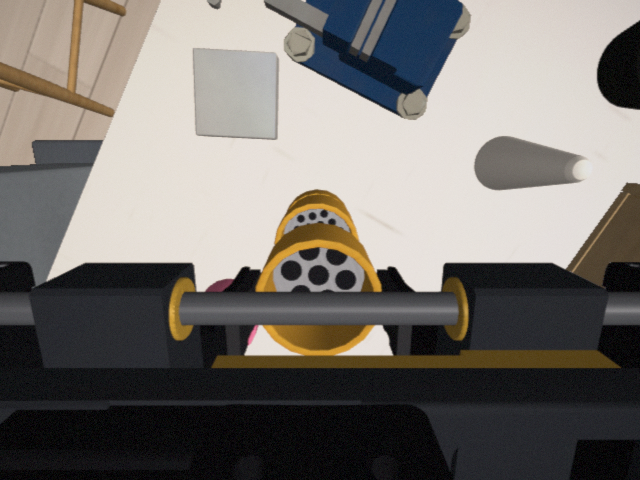

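View pics/s16.png

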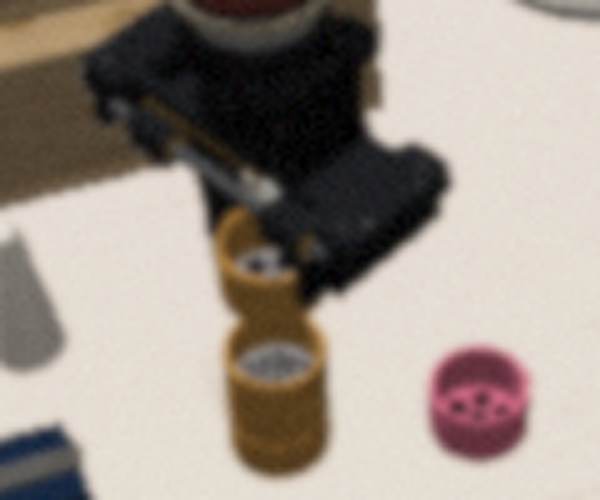

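Coarse is held level; the medium rim at (317,215) is centred below it. Lowering.

Request:
servo_tool:
  increments: [0.2,-0.05,1,0,4.5,0.2,-0.05,2.5,0,4.5,0.2,-0.05,3.2,0,4.5,0.2,-0.05,3.4,0,4.5,0.2,-0.05,3.4,0,4.5]

```text
clock: 33.5
position: [0.5991, 0.0883, 0.087]
ee_rot: [0.708, 0.706, -0.0, -0.0]
contact_force: [-0.2, 0.5, -0.2]
opening: 0.0567
```

Run:
```python
from h import *
goal(.6003,.0888,.0757,0); print(state()['contact_force'])
```

```text
inc cm [0.05 0.12 1.13] turn -0.2 | yang -0.2 q6 1.0 pos [0.5991 0.0883 0.087 ] clk 33.5 open 0.0567 tilt [-0.  0. -1.]
[-0.21408754  0.54659152 -0.21840542]
```

Request:
servo_tool:
  increments: [0.05,0.1,0.3,0,4.5,0.05,0.1,0.6,0,4.5,0.05,0.1,0.9,0,4.5,0.05,0.1,1.1,0,4.5,0.05,0.1,1.2,0,4.5,0.05,0.1,1.2,0,4.5]

```text
clock: 34.25
position: [0.6002, 0.0888, 0.0757]
ee_rot: [0.708, 0.706, 0.0, 0.0]
contact_force: [-2.6, -0.3, 4.6]
opening: 0.0565
```

Exactly at seated height with light contact. Releasing.

Request:
servo_tool:
  increments: [0,0,0,0,6.6,0,0,0,0,6.8,0,0,0,0,7.2,0,0,-1,0,7.5,0,0,-4,0,8,0,0,-9,0,8.7,0,0,-13,0,8.7,-5,-5,-13,0,8.7,-11,-11,-13,0,8.7,-15,-15,-13,0,8.7]

```text
clock: 35.5
position: [0.466, -0.0444, 0.2061]
ee_rot: [0.708, 0.706, 0.0, 0.001]
contact_force: [0.2, -0.6, 0.3]
opening: 0.0871
```

Request:
servo_tool:
  increments: [-3,-3,0,0,8.7,-6,-3,0,0,8.7,-6,-3,0,0,8.7,-6,-3,0,0,8.7]

```text
clock: 36.0
position: [0.4371, -0.1028, 0.2056]
ee_rot: [0.709, 0.706, 0.0, 0.0]
contact_force: [0.1, 1.2, 0.4]
opening: 0.0869
```

Run:
```python
from h import *
goal(.444,-.074,.19,0)
im=read_camera('wrist'); cv2.imwrite('pics/w17.png',im[:,:,::-1])
a=read_camera('scene'); cv2.imwrite('pics/s17.png',cv2.resize(a[165:315,220:440],None,fx=3.6,fy=3.6,interpolation=cv2.INTER_CUBIC)[:,:,::-1])
a=read_camera('top'); cv2.imwrite('pics/t17.png',a[:,:,::-1])
for cam in('scene','top'):
    c=camera_params(cam);read_camera(cam)
    for d in trace(cam,'coarse_sieve_mid')[:3]:
        if d['p']>.3: print(cam,d['p'],cent(d['mask'])[0],d['box'])
    print(proj([[.6005,.0895,z] for z in(0,.12)],c))
    for n in('block','lighter','doming'):
        d=trace(cam,n)[0]; print(n,cent(d['mask'])[0].round(1))
```

```text
inc cm [2.88 0.68 1.56] turn -0.2 | yang -0.2 q6 -23.0 pos [ 0.4371 -0.1028  0.2056] clk 36.0 open 0.0869 tilt [ 0.001  0.    -1.   ]
scene 0.96 [315.28671679 259.85012531] [306.8, 251.1, 326.1, 270.6]
scene 0.84 [274.33997655 244.41227042] [264.5, 235.4, 286.0, 256.1]
scene 0.39 [275.39964633 257.77365164] [263.0, 252.7, 286.8, 266.9]
[[276.0333145  267.0012327 ]
 [274.10644737 239.95376581]]
block [264.6 301. ]
lighter [352.2 209.1]
doming [271.3 224.9]
top 0.87 [288.44634921 254.24253968] [276.7, 241.5, 300.9, 267.1]
top 0.58 [251.12721555 214.0728988 ] [240.2, 201.7, 266.3, 231.0]
[[255.06655325 220.09784839]
 [250.21720207 213.51103551]]
block [207.9 245.7]
lighter [396.9 231.8]
doming [297.2 171.7]
```

View pics/s17.png

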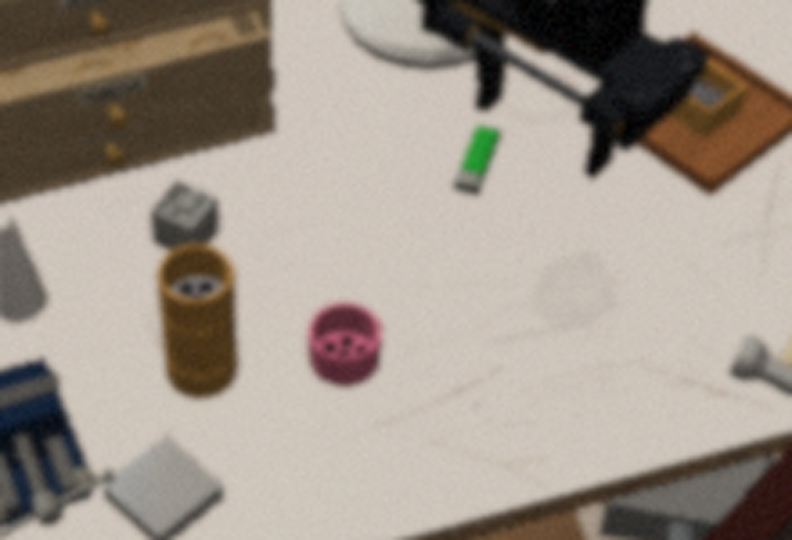

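View pics/t17.png

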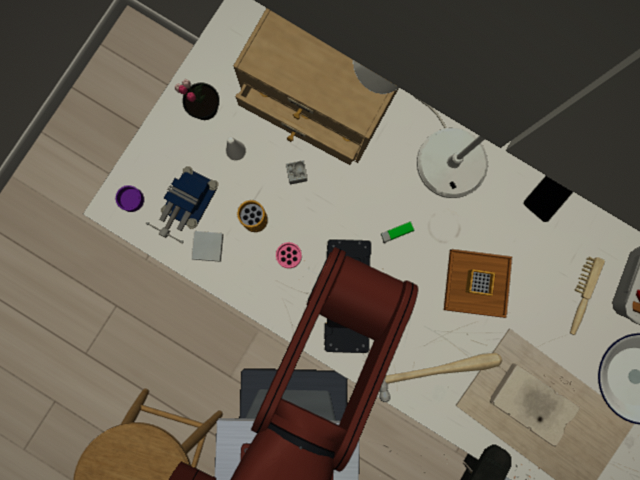

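View pics/w17.png

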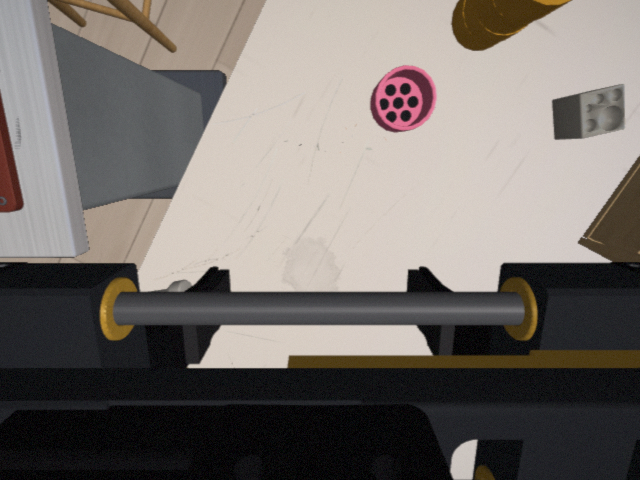

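The scene shows one straight stack with its rim at about (275,241), against (274,240) predicted for full seating. The square sieve lies in the tray at (481,282) in the top view, and the bystanders are where they started. Handing in.

Run:
```python
from cell import *
finish_job(); print(state()['clock'])
```

```text
the job is handed in; nothing more can be done
the job is handed in; nothing more can be done
```

The job is handed in at about 36 s of the 93 s allowed. The fine, medium and coarse sieves are nested in that order on the brass pan. The square sieve stands flat and right way up at the centre of the tray, and the gripper is open and clear of everything.

**First grasp:** The first try at the square sieve closed on nothing and moved nothing. The real fingertips sit about 24 mm behind the stated tool point, so I lowered every later grasp by that much.

**Checks that passed:**
- **Seating:** each round sieve reached its calculated seated height to within the sensor noise, with 4–9 N of contact before release.
- **Stack:** the scene camera shows one straight upright cylinder. Its top rim is within about 1 px (about 2 mm) of where full seating puts it.
- **Square sieve:** the wrist camera measured it within about 1 mm of the tray's centre right after I released it.
- **Bystanders:** the block, lighter and steel cube are within 1 px of their starting positions.

**Disagreements:**
- The cameras differed from each other by about 1–2 mm on positions.
- The network never reported the medium sieve from the wrist view once it was stacked, so I judged that one by eye. In the scene view it also confused the coarse sieve with the pink one and with parts of the stack; I sorted those out by colour and position.

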